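Shut the bead curing box and start the cure

TASK

Start a cure of clay beads by touch alone: first push the ajar lid of the white curing box fully shut, then press the raised end of the black rocker on the power block all the way down, then press the widest of the three bar keys on the control pod all the way down so that it stays down, and last press the pod's round start button fully in and let it come back up. Keep strictly to that order and do not press the two other keys. Nothing is to be picked up: do not open the lid further, do not lift or shove the pod, and leave the other things on the table where they are.

Things in the scene. Friction and masses are not known exactly. Their poses are not given: they have to be found in the camera images.
- curing_box: white curing box, fixed to the table: 150 mm deep (its x) x 160 mm wide (y) x 70 mm high, clay beads inside, a hinged lid on top. Origin: centre of its underside; its x axis points from the front, where the lid gapes, to the hinge
- lid (a joint): the curing box's flat lid (8 mm thick, 150 x 160 mm, with a small finger tab 50 mm wide that overhangs the front by 13 mm), hinged along the box's back top edge: angle in rad, 0 = fully shut; it starts ajar at 0.25 to 0.45. A stiff hinge keeps it where it is left; about 2 N near the front edge pushes it down
- lid_push (a point): point on the lid's upper face, on its centre line, 30 mm back from the front edge and 120 mm from the hinge; turns with the lid. With the lid shut it is 78.5 mm above the table, at x = -45 mm of the box's frame
- power_block: light grey power block, fixed to the table: 130 (its x) x 90 (y) x 45 mm high, one black paddle rocker in the middle of its top. Origin: centre of its underside; x axis points from the rocker's low (near) half to its raised (far) half
- rocker (a joint): the black rocker, 68 mm long along the block's x and 34 mm wide, pivot across its middle, 48 mm above the table: angle in rad, 0 = off (far half sticks up, near half level), 0.34 = fully on (far half level, its top 53 mm above the table, near half sticks up). It stays where it is left; about 3 N on the raised half tips it
- rocker_raised (a point): point on the upper face of the rocker's far half, on its centre line, 25 mm out from the pivot; turns with the rocker. Off it is 61 mm above the table, fully on 53 mm
- control_pod: loose grey control pod, 0.5 to 0.9 kg: 120 (its x) x 180 (y) x 34 mm high. Along its far (+x) half a row of three white bar keys; on its near half a white round start button. Origin: centre of its underside; x axis points from the button to the key row
- key_wide (a joint): the widest bar key, 42 mm wide (pod y) x 22 mm deep (x): travel in m, 0 = up, 0.008 = fully down. It stays down when pressed; about 3 N moves it
- key_wide_top (a point): centre of the widest key's top, at x = 25, y = -50 mm of the pod's frame; 44 mm above the table when up, 36 mm when fully down
- key_middle (a joint): the middle bar key, 26 mm wide x 22 mm deep, not to be pressed: travel in m, 0 = up
- key_middle_top (a point): centre of its top, at x = 25, y = 10 mm of the pod's frame, 44 mm above the table
- key_narrow (a joint): the narrowest bar key, 16 mm wide x 22 mm deep, not to be pressed: travel in m, 0 = up
- key_narrow_top (a point): centre of its top, at x = 25, y = 58 mm of the pod's frame, 44 mm above the table
- start (a joint): the round start button, 32 mm across: travel in m, 0 = up, 0.008 = fully in. A spring brings it back up; fully in takes about 5 N
- start_top (a point): centre of the start button's top, at x = -30, y = 0 mm of the pod's frame, 46 mm above the table when up
- bead_jar: small capped jar of beads, 36 mm across and 55 mm tall, loose, not to be disturbed; origin: centre of its underside
- clay_block: orange clay block 55 x 28 x 20 mm, loose, not to be disturbed; origin: centre of its underside
- cup: white cup, 68 mm across and 70 mm tall, loose, not to be disturbed; origin: centre of its underside
- dish: blue bowl, 90 mm across and 30 mm tall, loose, not to be disturbed; origin: centre of its underside
- brush: flat brush lying down, 170 mm long, 20 mm thick, loose, not to be disturbed; origin: middle of its length, on the table
- shaper: black-handled shaping tool lying down, 150 mm long, 26 mm thick, loose, not to be disturbed; origin: middle of its length, on the table
- cutter: steel ring cutter, 48 mm across and 22 mm tall, loose, not to be disturbed; origin: centre of its underside
There are look-alikes about, which are no part of the job. What is shaped like the control_pod but red is not meant.

How it is judged:
By the outcome, as a careful person would: the job done as asked, in the order asked, and still so for the second after the job is handed in, with the robot touching nothing.
It also fails if it takes over 59 s, if anything falls off the work surface, if the arm or the gripper's body presses on something with over 40 N, if the wrist force passes 120 N, or if a joint passes its speed limit or range.

ROBOT

A 6-joint arm with a two-finger parallel gripper is mounted at the origin on the work surface. World frame = base frame: x ahead of the robot, y to its left, z up, the work surface at z = 0. Lengths are in m, angles in rad, forces in N, time in s.
With the tool pointing down it reaches from about 0.25 to 0.775 m from the base axis. Payload 4 kg.
Tool frame: the origin (TCP) lies midway between the tips of the shut fingers; the grasp point (between the pads) lies 19 mm behind it; z points along the fingers, y is the line along which they close (so a half turn about z gives the same grasp; the last joint's range is limited). The gripper opens to 94 mm and grips with 3 to 60 N. Pads are 16 mm wide; open, the fingers measure 119 mm over their backs; the gripper's body (75 mm by 177 mm) begins 78 mm behind the grasp point.
Start: joints at [-1.29, 0.087, 1.371, -0, 1.684, -0.103], TCP at [0.206, -0.51, 0.206] pointing down, gripper open.
Joint ranges: [-3.1, 3.1], [-0.76, 2.03], [0.27, 2.55], [-1.08, 4.22], [0.17, 2.65], [-2.57, 2.57]. Speed limits (rad/s): [2.79, 2.79, 3.14, 3.14, 3.14, 3.14].

INTERFACE

Orientations are given as [roll, pitch, yaw] about the fixed x, y, z axes, in that order (R = Rz(yaw) Ry(pitch) Rx(roll)).
In Python, from bench import robot gives the robot as it stands. The module is installed in compiled form; this text tells all that it offers.
- The arm moves only by the tool arm_command, never from a script. Its argument "targets" is a list of rows, each a list of 4 numbers: the shift along the world's x, y, z as a fraction of full scale, then the turn about the world's z as a fraction of full scale. A call has 1 to 8 rows; each row is the pose to reach, as a shift and turn from the pose commanded when the call began; what a row does not reach only later rows make up. Full scale, the value 1, is 0.5 m for a shift and 120 degrees for a turn. A row lasts 1/12 s, in which the tool goes at most 41.7 mm and 7.16 degrees, less where a joint would pass 70% of its speed; a pose out of reach is approached as far as the arm can. A call with a number of a shift or a turn outside -1 to 1 is refused whole. A call with a gripper value outside its range is refused whole. "claw" is the closure, from 0 (fully open) to 1 (shut), set as the call begins (left out, the last holds). The fingers move at their own pace and stop on an object; the grip force is fixed at half the most. Time passes only in rows, so rows that repeat a pose let the fingers close. It gives the time, the measured TCP pose, the force, the opening and the grip force at its end, in the units of the state.
- robot.get_obs(): the state, without advancing time (a new reading comes with each control period).
- robot.snapshot(name): name is "scene" or "top" or "wrist"; returns the picture (420x560x3 uint8, red, green, blue); there is no depth.
- robot.camera_info(name): a dict with "vfov" (degrees; the focal length in pixels is half the picture's height over the tangent of half this angle, whatever the lens; pixels are square), "cx", "cy" (the principal point, pixels), "k1" (the pictures are not rectified: a ray, as slopes to the right and down, at radius r is drawn at 1 + k1 r^2 times it, then the intrinsics apply), "extrinsics" (4x4, takes a point from camera to world coordinates); the wrist camera has in their place "T_tool_cam" (4x4, takes a point from camera to tool coordinates, whose origin is the TCP and whose axes are the flange's). Camera axes: x right, y up, looking along -z (the intrinsics and any distortion apply to the point x, -y, -z); pixel columns grow to the right and rows downward; lengths in m; the calibration is good to about 2 mm. A picture is of the moment at which its call begins: read the wrist's pose just before it. camera_info takes no time and is no camera call.
- robot.close_job(): hands the job in; it is judged then, once.
The state is a dict: "time": time; "joint_positions": joint angles; "qvel": joint speeds; "joint_torque": joint torques, N m; "tool_pos": TCP position; "ee_rot": TCP orientation; "wrist_force": force on the tool from outside, world axes, zero at the start; "wrist_torque": the same for the moment, N m; "width": finger opening in m; "finger_force": force on a finger pad.
Only numpy, scipy, OpenCV 4.12 (cv2) and the standard library are available. Lean on these libraries where they do the work, as an engineer would, in place of code of your own. Each camera call takes 0.05 s, during which the arm holds its last target. There are 200 camera calls.

## Working session

There is one attempt and no reset: what is moved stays moved. The work goes in short steps, Python scripts to look and compute and a tool call to move; the robot and the scene stay as the last step left them, time stands still between calls to the robot, and variables do not carry over. Pictures are saved under pics/ and viewed, at most 10 in all, crops included, and the job is handed in when it is done.

Besides the shell and the picture viewer there is one more tool, called after "Request:" by a JSON object that holds its "api" and its "payload". arm_command: Moves the arm, as the interface text tells. Shift numbers are shares of 0.5 m and turn numbers shares of 120 degrees, none past 1 either way. Its arguments: {"type":"object","properties":{"targets":{"type":"array"},"claw":{"type":"number"}},"required":["targets"]}

```bash
mkdir -p pics; cat > h.py <<'E'
import numpy as np, cv2
from bench import robot
def snap(n,f):
    im=robot.snapshot(n); cv2.imwrite(f'pics/{f}.png',im[:,:,::-1]); return im
def cam(n):
    c=robot.camera_info(n); f=210/np.tan(np.radians(c['vfov'])/2)
    return c,f,np.array(c['extrinsics'])
def ray(n,u,v):
    c,f,E=cam(n); d=np.array([(u-c['cx'])/f,(v-c['cy'])/f]); s=d.copy()
    for _ in range(30): s=d/(1+c['k1']*(s@s))
    return E[:3,3],E[:3,:3]@np.array([s[0],-s[1],-1])
def at(n,u,v,z):
    o,d=ray(n,u,v); return o+d*(z-o[2])/d[2]
def proj(n,P):
    c,f,E=cam(n); p=(np.array(P,float)-E[:3,3])@E[:3,:3]; s=np.array([p[0],-p[1]])/-p[2]
    s=s*(1+c['k1']*(s@s)); return s*f+[c['cx'],c['cy']]
E
python3 - <<'E'
from h import *
snap('top','top'); snap('scene','scene')
for n in('top','scene'):
    c=robot.camera_info(n); print(c)
o=robot.get_obs(); print({k:np.round(o[k],3) for k in o})
E
```

```text
{'vfov': 46.71540446272765, 'cx': 272.2202583368676, 'cy': 205.16694470141073, 'k1': -0.12856700247404548, 'extrinsics': array([[ 0.0115984 ,  0.99801133, -0.06195849,  0.4356873 ],
       [-0.99989532,  0.01103968, -0.00935233, -0.02614558],
       [-0.00864973,  0.06206048,  0.99803491,  1.3734188 ],
       [ 0.        ,  0.        ,  0.        ,  1.        ]])}
{'vfov': 51.3113510244601, 'cx': 279.68013827595576, 'cy': 204.95459756685503, 'k1': -0.05828372847346663, 'extrinsics': array([[ 0.46553671, -0.57500765,  0.67278657,  1.22246253],
       [ 0.88470573,  0.3228824 , -0.33621828, -0.36616464],
       [-0.02390286,  0.75174008,  0.65902618,  0.75361708],
       [ 0.        ,  0.        ,  0.        ,  1.        ]])}
{'time': np.float64(0.1), 'joint_positions': array([-1.29 ,  0.088,  1.372,  0.   ,  1.684, -0.103]), 'qvel': array([-0.002, -0.002, -0.002, -0.002, -0.003, -0.002]), 'joint_torque': array([ 1.0000e-03, -3.4125e+01, -3.0330e+01,  7.2000e-02,  3.0000e-02,
       -0.0000e+00]), 'tool_pos': array([ 0.206, -0.51 ,  0.204]), 'ee_rot': array([-3.14 , -0.   ,  0.384]), 'wrist_force': array([-0.101,  0.02 ,  0.477]), 'wrist_torque': array([ 0.002, -0.008, -0.034]), 'finger_force': np.float64(0.0), 'width': np.float64(0.094)}
```

View pics/top.png

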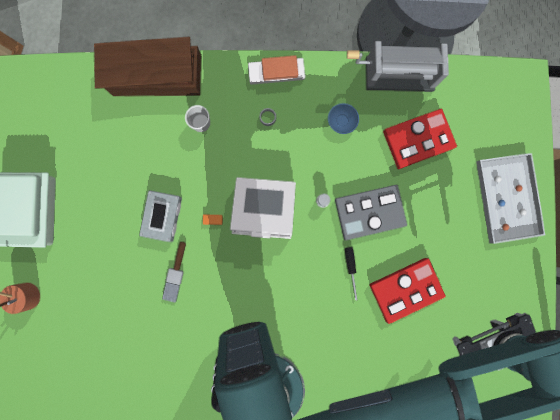

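View pics/scene.png

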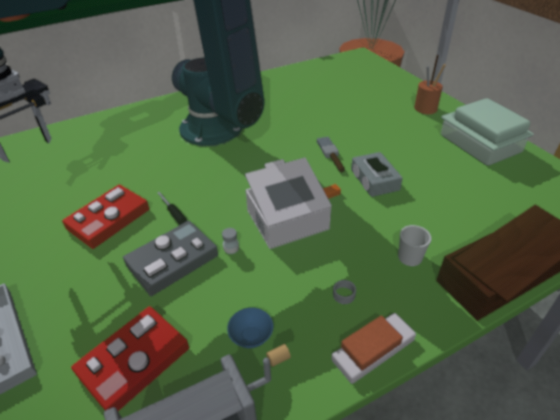

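The top view shows the grey pod at (370,212), the box at (264,208) with its tab toward the robot at about (265,237), and the power block at (160,215). Pod candidates are grey (370,212), red (420,138) and red (407,290). I choose the grey one. I'll check with close crops.

```bash
python3 - <<'E'
import cv2,numpy as np
t=cv2.imread('pics/top.png'); 
def crop(u,v,w,h,s): return cv2.resize(t[v:v+h,u:u+w],None,fx=s,fy=s,interpolation=cv2.INTER_CUBIC)
a=crop(130,170,180,90,4.44); b=crop(320,170,100,75,4); 
cv2.imwrite('pics/c1.png',crop(225,165,190,90,4)); 
s=cv2.imread('pics/scene.png')
x=cv2.resize(t[180:250,130:200],None,fx=5,fy=5,interpolation=cv2.INTER_CUBIC)
y=cv2.resize(s[140:210,335:415],None,fx=5,fy=5,interpolation=cv2.INTER_CUBIC)
cv2.imwrite('pics/c2.png',np.hstack([x,y]))
E
```

```text
(no output)
```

View pics/c1.png

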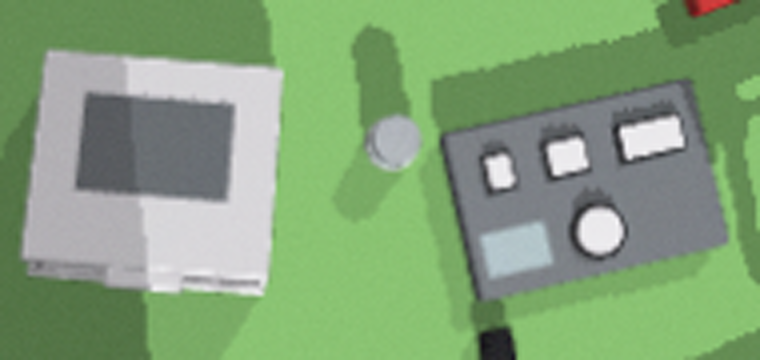

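View pics/c2.png

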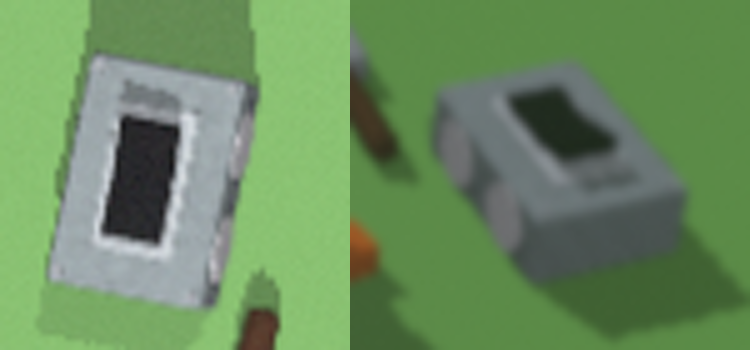

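The crops confirm the choice. The grey pod has its widest key at px (387.7,199.5) and the start button at (374.5,222.5). The box's lid front edge and tab are toward the robot. The rocker is at (158,216), and its far (+x) end casts a shadow, so that end is the raised one.

```bash
python3 - <<'E'
from h import *
c1=lambda u,v,z: at('top',225+(u+.5)/4-.5,165+(v+.5)/4-.5,z)[:2]
c2=lambda u,v,z: at('top',130+(u+.5)/5-.5,180+(v+.5)/5-.5,z)[:2]
def fit(L,W):
    L=np.array(L,float);W=np.array(W); lc,wc=L.mean(0),W.mean(0); l=L-lc;w=W-wc
    a=np.arctan2((l[:,0]*w[:,1]-l[:,1]*w[:,0]).sum(),(l*w).sum())
    R=np.array([[np.cos(a),-np.sin(a)],[np.sin(a),np.cos(a)]]); t=wc-R@lc
    print('yaw',np.degrees(a).round(1),'org',t.round(4),'res mm',np.round((w-l@R.T)*1e3,1).tolist()); return R,t
# pod
R,t=fit([[.025,-.05],[.025,.01],[.025,.058],[-.03,0],[.06,.09],[.06,-.09],[-.06,-.09],[-.06,.09]],
 [c1(651,138,.044),c1(567,156,.044),c1(500,172,.044),c1(598,230,.046),c1(443,135,.034),c1(690,82,.034),c1(727,242,.034),c1(480,298,.034)])
print('wide',R@[.025,-.05]+t,'start',R@[-.03,0]+t)
R,t=fit([[.065,.045],[.065,-.045],[-.065,-.045],[-.065,.045]],[c2(95,53,.045),c2(248,80,.045),c2(205,305,.045),c2(50,280,.045)])
print('rocker',R@[.025,0]+t, 'piv from px',c2(141,180,.053))
B=[c1(47,52,.078),c1(282,70,.078)]; h=(B[0]+B[1])/2; d=(B[0]-B[1]); print('hinge w',np.linalg.norm(d),h)
a=np.arctan2(d[1],d[0])-np.pi/2; x=np.array([np.cos(a),np.sin(a)]); print('box yaw',np.degrees(a),'push shut',h-.12*x,'org',h-.075*x)
for z in (.1,.11,.12,.13):
    F=[c1(24,260,z),c1(268,283,z)]; f=(F[0]+F[1])/2; print(z,np.linalg.norm(F[0]-F[1]),(h-f)@x, f)
print('jar',c1(393,143,.055))
E
```

```text
yaw 12.9 org [ 0.5032 -0.2875] res mm [[-0.3, -0.2], [0.0, -0.3], [-0.7, -0.8], [0.7, 0.7], [-1.9, -1.7], [-3.2, 0.9], [2.6, 2.2], [2.8, -0.9]]
wide [ 0.53873232 -0.33062592] start [ 0.47393412 -0.29420898]
yaw -9.4 org [0.4863 0.2971] res mm [[-1.8, -1.4], [-1.3, 1.1], [2.8, 0.9], [0.4, -0.7]]
rocker [0.51094812 0.29304738] piv from px [0.48552037 0.29970614]
hinge w 0.15800393538111232 [0.5838428  0.00420999]
box yaw -3.806642666435486 push shut [0.46410754 0.01217674] org [0.50900826 0.00918921]
0.1 0.1604680914740033 0.1414474234754938 [0.44274042 0.01409639]
0.11 0.15920795544216843 0.1414817084807587 [0.44268504 0.01378037]
0.12 0.15794781941033356 0.14151599348602353 [0.44262965 0.01346435]
0.13 0.15668768337849867 0.14155027849128848 [0.44257426 0.01314834]
jar [ 0.53211622 -0.15140206]
```

Request:
{"api": "arm_command", "payload": {"targets": [[0.5,1,0,-0.25],[0.5,1,0,-0.25],[0.5,1,0,-0.25],[0.5,1,0,-0.25],[0.5,1,0,-0.25],[0.5,1,0,-0.25],[0.5,1,0,-0.25],[0.5,1,0,-0.25]], "claw": 1}}

```text
time: 0.77
tool_pos: [0.3528, -0.2148, 0.2052]
ee_rot: [-3.141, 0.0, -0.141]
wrist_force: [1.3, -0.7, -0.5]
width: 0.0442
finger_force: 0.0
```

Request:
{"api": "arm_command", "payload": {"targets": [[0.2,0.42,0,0],[0.2,0.42,0,0],[0.2,0.42,0,0],[0.2,0.42,0,0],[0.2,0.42,0,0],[0.2,0.42,0,0],[0.2,0.42,0,0],[0.2,0.42,0,0]]}}

```text
time: 1.43
tool_pos: [0.4525, -0.0059, 0.2048]
ee_rot: [3.141, 0.002, -0.137]
wrist_force: [1.2, 0.1, 0.1]
width: 0.0002
finger_force: 0.0
```

Request:
{"api": "arm_command", "payload": {"targets": [[0.023,0.036,-0.06,0],[0.023,0.036,-0.12,0],[0.023,0.036,-0.14,0],[0.023,0.036,-0.155,0],[0.023,0.036,-0.17,0],[0.023,0.036,-0.185,0],[0.023,0.036,-0.2,0],[0.023,0.036,-0.215,0]]}}

```text
time: 2.1
tool_pos: [0.4649, 0.0106, 0.0988]
ee_rot: [3.141, -0.002, -0.141]
wrist_force: [-0.7, 0.1, 2.1]
width: 0.0005
finger_force: 0.8
```

Request:
{"api": "arm_command", "payload": {"targets": [[0,0,-0.01,0],[0,0,-0.02,0],[0,0,-0.028,0],[0,0,-0.034,0],[0,0,-0.038,0],[0,0,-0.04,0],[0,0,-0.04,0],[0,0,-0.04,0]]}}

```text
time: 2.77
tool_pos: [0.4641, 0.0112, 0.0787]
ee_rot: [3.141, 0.0, -0.14]
wrist_force: [-3.5, 0.1, 5.6]
width: 0.0004
finger_force: 2.7
```

Request:
{"api": "arm_command", "payload": {"targets": [[0,0,-0.002,0],[0,0,-0.004,0],[0,0,-0.006,0],[0,0,-0.006,0],[0,0,-0.006,0]]}}

```text
time: 3.18
tool_pos: [0.4642, 0.0112, 0.0785]
ee_rot: [3.141, -0.001, -0.14]
wrist_force: [-7.9, 0.2, 17.2]
width: 0.0006
finger_force: 8.8
```

Request:
{"api": "arm_command", "payload": {"targets": [[0,0,0.03,0],[0,0,0.1,0],[0.094,0.564,0.12,-0.01],[0.094,0.564,0.12,-0.01],[0.094,0.564,0.12,-0.01],[0.094,0.564,0.12,-0.01],[0.094,0.564,0.12,-0.01],[0.094,0.564,0.12,-0.01]]}}

```text
time: 3.85
tool_pos: [0.5056, 0.26, 0.1336]
ee_rot: [-3.141, -0.001, -0.161]
wrist_force: [0.7, -0.0, -0.3]
width: 0.0007
finger_force: 0.0
```

Request:
{"api": "arm_command", "payload": {"targets": [[0.02,0.13,0,0],[0.02,0.13,0,0],[0.02,0.13,0,0],[0.02,0.13,0,0]]}}

```text
time: 4.18
tool_pos: [0.5151, 0.3238, 0.1327]
ee_rot: [3.141, 0.001, -0.158]
wrist_force: [-0.6, 0.2, 0.3]
width: 0.0005
finger_force: 0.0
```

Request:
{"api": "arm_command", "payload": {"targets": [[-0.008,-0.062,0,0],[-0.008,-0.062,0,0],[-0.008,-0.062,0,0],[-0.008,-0.062,0,0]]}}

```text
time: 4.52
tool_pos: [0.5115, 0.2906, 0.1341]
ee_rot: [-3.141, -0.001, -0.163]
wrist_force: [-0.2, -0.1, -0.4]
width: 0.0003
finger_force: 0.0
```

```bash
python3 - <<'E'
from h import *
im=snap('scene','s2'); c=cv2.resize(im[120:260,230:430,::-1],None,fx=4,fy=4,interpolation=cv2.INTER_CUBIC); cv2.imwrite('pics/s2c.png',c)
print(robot.get_obs()['tool_pos'])
E
```

```text
[0.51156295 0.29104626 0.13408029]
```

View pics/s2c.png

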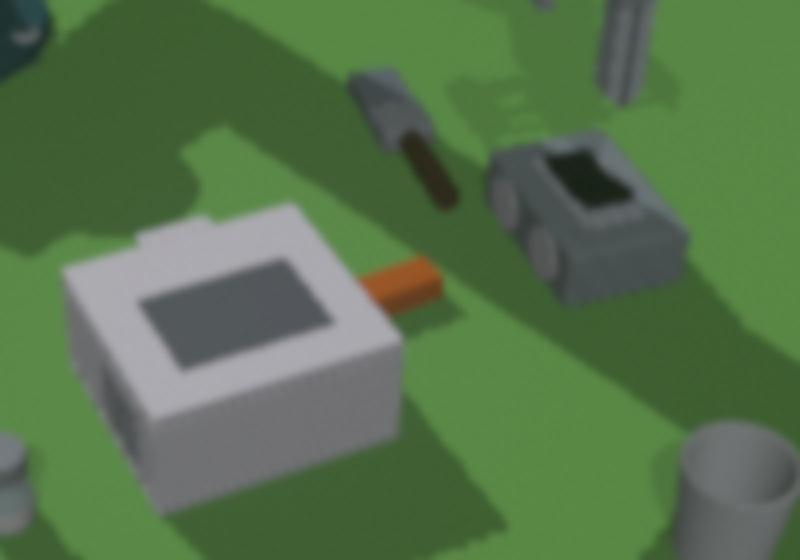

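The crop shows the lid lying flat on the box at (230,310), the rocker at (590,180), and the fingers above the power block. Next I press the rocker.

Request:
{"api": "arm_command", "payload": {"targets": [[0,0.004,-0.06,0],[0,0.004,-0.11,0],[0,0.004,-0.125,0],[0,0.004,-0.135,0],[0,0.004,-0.144,0],[0,0.004,-0.152,0],[0,0.004,-0.158,0],[0,0.004,-0.158,0]]}}

```text
time: 5.23
tool_pos: [0.5126, 0.294, 0.0559]
ee_rot: [-3.14, -0.003, -0.161]
wrist_force: [1.3, -1.1, 1.9]
width: 0.0006
finger_force: 0.6
```

Request:
{"api": "arm_command", "payload": {"targets": [[0,0,-0.003,0],[0,0,-0.006,0],[0,0,-0.009,0],[0,0,-0.009,0],[0,0,-0.009,0]]}}

```text
time: 5.65
tool_pos: [0.5127, 0.2941, 0.0532]
ee_rot: [-3.14, -0.004, -0.161]
wrist_force: [0.5, -1.1, 8.9]
width: 0.0006
finger_force: 4.6
```

Request:
{"api": "arm_command", "payload": {"targets": [[0,0,-0.002,0],[0,0,-0.004,0],[0,0,-0.004,0],[0,0,-0.004,0]]}}

```text
time: 5.98
tool_pos: [0.5127, 0.2941, 0.0531]
ee_rot: [-3.139, -0.004, -0.161]
wrist_force: [-2.9, -4.4, 15.9]
width: 0.0005
finger_force: 8.0
```

Request:
{"api": "arm_command", "payload": {"targets": [[0,0,0.03,0],[0,0,0.11,0],[0,0,0.18,0.05],[0.01,-1,0.2,0.184],[0.01,-1,0.2,0.184],[0.01,-1,0.2,0.184],[0.01,-1,0.2,0.184],[0.01,-1,0.2,0.184]]}}

```text
time: 6.65
tool_pos: [0.5125, 0.0888, 0.1421]
ee_rot: [-3.141, 0.001, 0.226]
wrist_force: [0.7, -0.2, 0.2]
width: 0.0002
finger_force: 0.0
```

Request:
{"api": "arm_command", "payload": {"targets": [[0.03,-0.8,0,0],[0.03,-0.8,0,0],[0.03,-0.8,0,0],[0.03,-0.8,0,0],[0.03,-0.8,0,0],[0.03,-0.8,0,0],[0.03,-0.8,0,0],[0.03,-0.8,0,0]]}}

```text
time: 7.32
tool_pos: [0.5254, -0.2446, 0.1419]
ee_rot: [-3.14, 0.0, 0.225]
wrist_force: [0.4, -0.0, 0.8]
width: 0.0005
finger_force: 0.0
```

Request:
{"api": "arm_command", "payload": {"targets": [[0.026,-0.16,0,0],[0.026,-0.16,0,0],[0.026,-0.16,0,0],[0.026,-0.16,0,0],[0.026,-0.16,0,0]]}}

```text
time: 7.73
tool_pos: [0.5386, -0.3224, 0.1416]
ee_rot: [-3.139, 0.001, 0.225]
wrist_force: [0.5, 1.4, 0.3]
width: 0.0005
finger_force: 0.0
```

```bash
python3 - <<'E'
from h import *
o=robot.get_obs(); print(o['tool_pos'],o['ee_rot'])
w=snap('wrist','w1'); im=snap('scene','s3'); t=snap('top','t3')
g=lambda a:cv2.resize(a,None,fx=4,fy=4,interpolation=cv2.INTER_CUBIC)
m=np.hstack([cv2.resize(w,(400,300)),cv2.resize(t[160:250,300:420],(400,300))])
n=np.hstack([cv2.resize(im[210:300,110:230],(400,300)),cv2.resize(im[130:220,310:430],(400,300))])
cv2.imwrite('pics/m3.png',np.vstack([m,n])[:,:,::-1])
E
```

```text
[ 0.53863179 -0.32240128  0.14158033] [-3.13932301e+00  5.66382298e-04  2.24526220e-01]
```

View pics/m3.png

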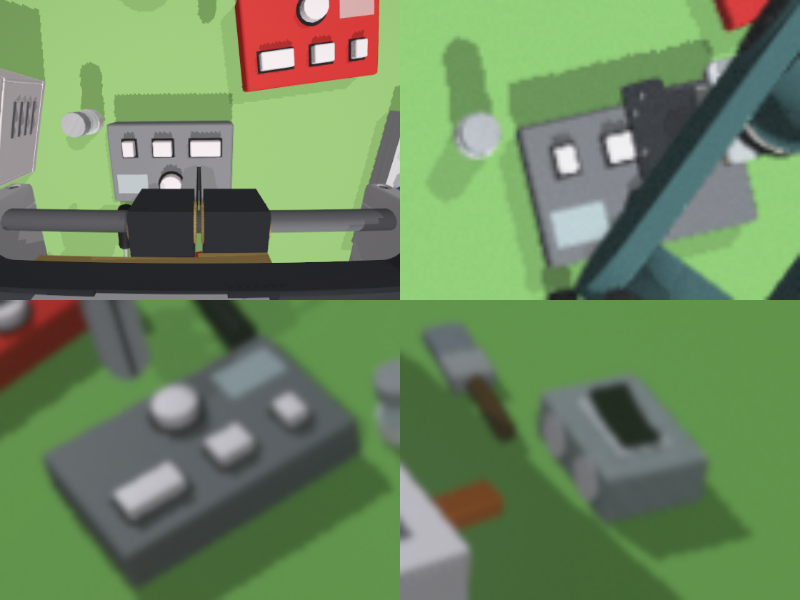

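The montage shows the rocker tipped over compared with before (bottom right), and the pod undisturbed with all its keys up (bottom left). Next I press the wide key.

Request:
{"api": "arm_command", "payload": {"targets": [[0,-0.017,-0.07,0],[0,-0.017,-0.13,0],[0,-0.017,-0.165,0],[0,-0.017,-0.18,0],[0,-0.017,-0.186,0],[0,-0.017,-0.186,0],[0,-0.017,-0.186,0]]}}

```text
time: 8.47
tool_pos: [0.54, -0.3319, 0.0514]
ee_rot: [3.139, -0.002, 0.225]
wrist_force: [0.3, -0.6, 0.3]
width: 0.0009
finger_force: 0.0
```

Request:
{"api": "arm_command", "payload": {"targets": [[0,0,-0.004,0],[0,0,-0.008,0],[0,0,-0.012,0],[0,0,-0.016,0],[0,0,-0.02,0],[0,0,-0.022,0],[0,0,-0.022,0]]}}

```text
time: 9.05
tool_pos: [0.5394, -0.3322, 0.0387]
ee_rot: [3.14, -0.001, 0.225]
wrist_force: [1.7, -1.2, 2.2]
width: 0.0002
finger_force: 1.0
```

Request:
{"api": "arm_command", "payload": {"targets": [[0,0,-0.003,0],[0,0,-0.006,0],[0,0,-0.008,0],[0,0,-0.01,0],[0,0,-0.01,0],[0,0,-0.01,0]]}}

```text
time: 9.55
tool_pos: [0.5395, -0.3322, 0.0362]
ee_rot: [3.14, -0.002, 0.225]
wrist_force: [-1.5, 1.7, 11.3]
width: 0.0003
finger_force: 5.6
```

Request:
{"api": "arm_command", "payload": {"targets": [[0,0,-0.002,0],[0,0,-0.003,0],[0,0,-0.003,0],[0,0,-0.003,0]]}}

```text
time: 9.88
tool_pos: [0.5396, -0.3323, 0.0362]
ee_rot: [3.139, -0.002, 0.225]
wrist_force: [-3.5, 2.4, 15.7]
width: 0.0006
finger_force: 8.0
```

Request:
{"api": "arm_command", "payload": {"targets": [[0,0,0.02,0],[0,0,0.08,0],[0,0,0.12,0],[-0.131,0.076,0.12,0],[-0.131,0.076,0.12,0],[-0.131,0.076,0.12,0],[-0.131,0.076,0.12,0],[-0.131,0.076,0.12,0]]}}

```text
time: 10.55
tool_pos: [0.4734, -0.2939, 0.0916]
ee_rot: [3.142, 0.0, 0.225]
wrist_force: [0.5, -0.1, 0.0]
width: 0.0004
finger_force: 0.0
```

```bash
python3 - <<'E'
from h import *
o=robot.get_obs(); print(o['tool_pos'])
im=snap('scene','s4'); s=cv2.imread('pics/s3.png')[:,:,::-1]
m=np.hstack([cv2.resize(a[210:300,110:230],(400,300)) for a in (s,im)])
cv2.imwrite('pics/m4.png',m[:,:,::-1])
E
```

```text
[ 0.4733953  -0.2938611   0.09157543]
```

View pics/m4.png

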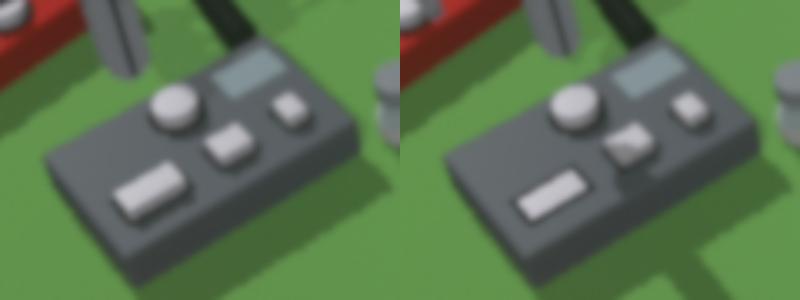

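Before and after: the wide key (550,195) now stays down, the other two keys are still up, and the pod has not moved. Next I press the start button.

Request:
{"api": "arm_command", "payload": {"targets": [[0,0,-0.05,0],[0,0,-0.076,0],[0,0,-0.084,0],[0,0,-0.09,0],[0,0,-0.095,0],[0,0,-0.1,0],[0,0,-0.105,0],[0,0,-0.107,0]]}}

```text
time: 11.27
tool_pos: [0.4742, -0.2943, 0.0395]
ee_rot: [3.14, -0.001, 0.225]
wrist_force: [-0.2, 0.5, 4.7]
width: 0.0
finger_force: 2.2
```

Request:
{"api": "arm_command", "payload": {"targets": [[0,0,-0.003,0],[0,0,-0.006,0],[0,0,-0.008,0],[0,0,-0.008,0],[0,0,-0.008,0]]}}

```text
time: 11.68
tool_pos: [0.4743, -0.2944, 0.0381]
ee_rot: [3.139, -0.002, 0.225]
wrist_force: [-4.0, 3.0, 14.5]
width: 0.0006
finger_force: 7.4
```

The button is fully in, with a hard stop at 38 mm. Releasing it now.

Request:
{"api": "arm_command", "payload": {"targets": [[0,0,-0.002,0],[0,0,-0.002,0],[0,0,0.03,0],[0,0,0.1,0],[0,0,0.2,0],[0,0,0.25,0],[0,0,0.25,0],[0,0,0.25,0]]}}

```text
time: 12.35
tool_pos: [0.4749, -0.295, 0.1624]
ee_rot: [3.136, -0.004, 0.225]
wrist_force: [-0.3, 0.4, -0.9]
width: 0.0004
finger_force: 0.0
```

Request:
{"api": "arm_command", "payload": {"targets": [[-0.15,-0.4,0.1,0],[-0.15,-0.4,0.1,0],[-0.15,-0.4,0.1,0],[-0.15,-0.4,0.1,0],[-0.15,-0.4,0.1,0],[-0.15,-0.4,0.1,0],[-0.15,-0.4,0.1,0],[-0.15,-0.4,0.1,0]]}}

```text
time: 13.02
tool_pos: [0.3981, -0.493, 0.2068]
ee_rot: [-3.137, 0.001, 0.224]
wrist_force: [0.1, 1.2, 0.8]
width: 0.0005
finger_force: 0.0
```

```bash
python3 - <<'E'
from h import *
im=snap('scene','s5')
print(robot.get_obs()['tool_pos'],robot.get_obs()['wrist_force'])
cv2.imwrite('pics/m5.png',cv2.resize(im[130:310,110:430],(800,450),interpolation=cv2.INTER_CUBIC)[:,:,::-1])
E
```

```text
[ 0.39861626 -0.49216793  0.20723301] [-0.32034776 -0.07872986 -0.72266842]
```

View pics/m5.png

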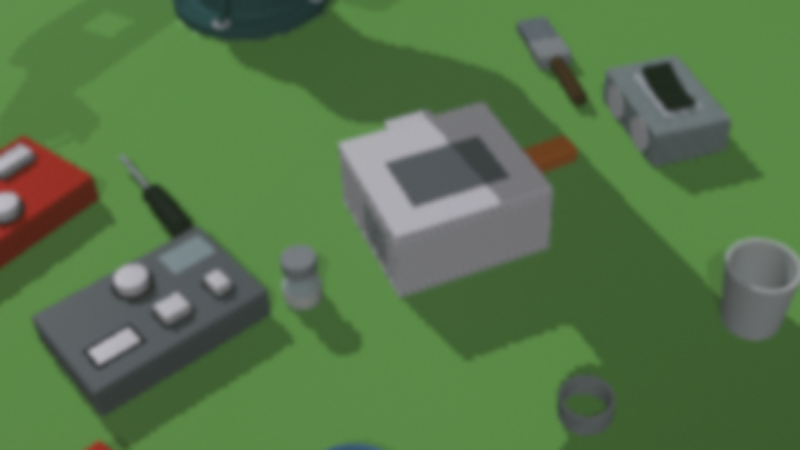

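The lid is shut (440,165), the rocker is tipped (668,87), the wide key is down (113,347) and the start button is back up (130,280). Nothing else has moved.

```bash
python3 -c "
from bench import robot
print(robot.close_job())"
```

```text
the job is handed in; nothing more can be done
None
```

The job is handed in: lid shut, rocker on, widest key latched down and start button pressed and back up, in that order, with nothing else moved, in about 13 s; no verdict came back.

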